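# Shut off the laser's cooling water

## Robot

A 7-joint arm with a two-finger parallel gripper is mounted at the origin on the work surface. World frame = base frame: x ahead of the robot, y to its left, z up, the work surface at z = 0. Lengths are in m, angles in degrees, forces in N, time in s.
With the tool pointing down it reaches from about 0.425 to 0.875 m from the base axis. Payload 4.7 kg.
Tool frame: the origin (TCP) lies at the very end of the fingers, on their centre line; the grasp point (between the pads) lies 19 mm behind it; z points along the fingers, y is the direction in which the jaws open and shut (so a half turn about z gives the same grasp; the last joint's range is limited). The gripper opens to 87 mm and grips with 3 to 60 N. Pads are 19 mm wide; open, the fingers measure 117 mm over their backs; the gripper's body (75 mm by 190 mm) begins 51 mm behind the grasp point.
Start: joints at [66.583, 18.392, -4.016, 83.108, 1.295, 78.541, -3.26], TCP at [0.267, -0.593, 0.223] pointing down, gripper open.
Joint ranges: [-163.93, 163.93], [-17.29, 119.83], [-79.2, 71.16], [3.27, 140.29], [-89.18, 269.18], [5.43, 117.66], [-154.24, 154.24]. Speed limits (degrees/s): [147.25, 147.25, 180, 180, 180, 180, 180].

## Interface

Orientations are given as [roll, pitch, yaw] about the fixed x, y, z axes, in that order (R = Rz(yaw) Ry(pitch) Rx(roll)).
In Python, from cell import monitor, imaging, ticket, spot_in, pinpoint gives the robot as it stands.
- The arm moves only by the tool servo_tool, never from a script. Its argument "targets" is a list of rows, each a list of 5 numbers: the opening in per cent of the stroke, from 0 (shut) to 100 (fully open), then the shift along the tool's x, y, z in m, then the turn about the tool's z in rad. In form: [[grip, dx, dy, dz, turn], ...]. A call has 1 to 5 rows; each row is the pose to reach, as a shift and turn from the pose commanded when the call began, along the tool's axes at that moment; what a row does not reach only later rows make up. A row lasts 1/8 s, in which the tool goes at most 62.5 mm and 10.7 degrees, less where a joint would pass 70% of its speed; a pose out of reach is approached as far as the arm can. A call with a gripper value outside its range is refused whole. The fingers move at their own pace and stop on an object; "grip_force" is the grip in N (left out, the last holds). Time passes only in rows, so rows that repeat a pose let the fingers close. It gives the time, the measured TCP pose, the force and the opening at its end, in the units of the state.
- monitor.get_obs(): the state, without advancing time (a new reading comes with each control period).
- imaging.read_camera(name): name is "scene" or "top" or "wrist"; returns a dict with "frame" (400x640x3 uint8, blue, green, red), "depth" (400x640 float32, m along the optical axis (not along the pixel's ray), 0 where there is no reading), "K" (3x3 intrinsics, pixels), "world_from_camera" (4x4, takes a point from camera to world coordinates). Camera axes: x right, y down, z forward; pixel columns grow to the right and rows downward; lengths in m; the calibration is good to about 2 mm. A picture is of the moment at which its call begins.
- ticket.sign_off(): hands the job in, once; it reports no verdict.
Trained networks look in the newest picture that a camera, given by its name, has taken for a name from the list of things; names that differ only in an ending like _2 or _b are one class to them, and where a whole thing is asked for, a point or a joint stands for the part that bears it (a point fixed in the world has none). Each returns a list of dicts, best first, with "confidence" (0 to 1); they miss things now and then, are a little off and sometimes report something else, mostly with a low value. They report only what shows in the picture. A call takes as long as a camera call. They do not tell look-alikes from the thing itself.
- spot_in(camera, label): "at" ([column, row] in pixels, amid what is visible of it).
- pinpoint(camera, label): "at" ([column, row] in pixels: a listed point, or the origin of a listed thing).
The state is a dict: "time_s": time; "qpos": joint angles; "joint_velocities": joint speeds; "effort": joint torques, N m; "tool_pos": TCP position; "tool_rot": TCP orientation; "force": force on the tool from outside, world axes, zero at the start; "wrist_torque": the same for the moment, N m; "grip_width": finger opening in m.
Only numpy, scipy, OpenCV 4.12 (cv2) and the standard library are available. Lean on these libraries where they do the work, as an engineer would, in place of code of your own. Each camera call takes 0.05 s, during which the arm holds its last target.

## Task

Push the sliding cover of the cooling-water manifold box all the way aside over the deck until it meets the end wall, then push the handle of the marked valve, the one with a round disc at its end, fully shut, crosswise to its pipe. Nothing needs gripping: do not lift the cover off its rails, leave the other handle as it is and do not disturb the things standing around. Finish with the gripper clear of everything.

Things in the scene. Friction and masses are not known exactly. Their poses are not given: they have to be found in the camera images.
- box: steel cooling-water manifold box, fixed on the table, 150 (x) x 400 (y) mm; origin at the centre of its underside, z up, x away from the robot, y along its length to the robot's left (within 0.25 rad). Positions in the other entries are in this frame, in mm. Its y < 0 half is closed by a deck. A 45 high ledge sticks out beyond the +y end to y = 255.
- bay (a point): centre of the mouth of the open valve bay in the box's +y half (x -56 to 56, y 0 to 190, floor at z = 10); this point is at (0, 95, 70). Two rails along y (tops z = 70) carry the cover past bay and deck, between guides and end walls: inner faces at x = +-67 and y = +-190, tops z = 79.
- cover (a point): centre of the sliding cover's underside (z = 70; its axes are the box's): a loose flat aluminium plate on the rails, 130 (x) x 184 (y) x 6 mm, 0.35 to 0.7 kg, top at z = 76. It starts over the bay at y = 72 to 97. Pushed towards -y (2 to 7 N) it slides over the deck until it meets the end wall, with this point at y = -98.
- cover_rib (a point): centre of the cover's push rib, which stands up across the middle of the plate: 70 mm along x, 8 mm thick along y, 20 mm high (z = 76 to 96), this point at z = 86, straight above the cover's centre.
- marked_handle (a joint): angle of the marked valve's handle: 0 = open, pointing along the box's -x (in line with the pipe); grows as its end swings towards +y; pi/2 = shut at its stop, pointing along +y, crosswise to the pipe. Starts at 0 to 0.3. Stiff by friction (about 3 N at the disc), stays where it is left.
- marked_pivot (a point): on the vertical turning axis of the marked handle, half-way up the handle (z = 51), at x = 25 and y = 56 or 126 (either place, differs from start to start). The handle is a flat steel bar 12 mm wide, z = 46 to 56; the stem (12 mm across) is on the axis, pipe and valve body beneath stay below z = 36.
- marked_tip (a point): centre of the round steel disc (24 mm across, 10 mm thick) at the end of the marked handle, 43 mm from its pivot, z = 51. The disc is the mark: the other handle has none.
- plain_handle (a joint): angle of the other valve's handle, same sense, 0 = open. To be left as it is (starts between 0 and 0.05).
- plain_tip (a point): a point on the other valve's handle, 43 mm from its pivot, z = 51. That handle is a plain straight steel bar 12 mm wide, 10 mm thick, ending 55 mm from its pivot; its pivot has the other one of the two places (x = 25, y = 56 or 126).
- driver: bystander, loose: screwdriver with a black handle, 160 mm long, lying on the table in front of the box. Origin at its underside; lies about along the box's y.
- puck: bystander, loose: black round power-meter sensor, 56 mm across, 16 mm high, in front of the box. Origin at its underside, near its middle.
- clamp: bystander, loose: steel fork clamp, about 40 x 90 mm, 14 mm high, in front of the box. Origin at its underside, near its middle.
- mirror: bystander, loose: mirror mount on a post with a round foot, 86 mm tall, behind the box. Origin at its underside, near its middle.
- post: bystander, loose: bare steel post on a 40 mm round foot, 58 mm tall, behind the box. Origin at its underside, near its middle.
- lens_tube: bystander, loose: black open tube, 32 mm across, 28 mm high, standing on the 45 mm high ledge at the box's +y end. Origin at its underside, near its middle.
- screw_tray: bystander, loose: white open tray, 70 x 90 x 28 mm, beside the box's -y end. Origin at its underside, near its middle.
Not all that is in view belongs to the job. There is more than one size of the part that bears cover; the job needs the middle-sized.

How it is judged (in metres and radians):
On the way, in this order (a step that is already met when the one before it is completed fails the run):
1. the cover is all the way aside while the marked handle is still open (y of cover_rib in the frame of box below -0.086 m and value of joint marked_handle below 0.6 rad), for 0.2 s.
2. the marked handle is shut, the cover still aside (y of cover_rib in the frame of box below -0.086 m and value of joint marked_handle above 1.45 rad), for 0.2 s.
At the end, for the whole second after the job is handed in: The cover lies flat on its rails within 12 mm of the end wall, the marked handle is within 7 degrees of shut and at rest, and the other handle is within 12 mm of where it was (all of step 2 and z of cover_rib in the frame of box between 0.081 and 0.091 m and angle between cover_rib's own z axis and vertical below 0.05 rad and distance of plain_tip from where it was at the start of the episode below 0.012 m and velocity of joint marked_handle below 0.05 rad/s); the robot touches nothing.
It fails at once if the cover is lifted more than 14 mm or tipped more than 0.15 rad (z of cover_rib in the frame of box above 0.1 m or angle between cover_rib's own z axis and vertical above 0.15 rad).
It fails at once if the other handle's end is moved more than 12 mm (distance of plain_tip from where it was at the start of the episode above 0.012 m).
It fails at once if a bystander is moved or lifted more than 30 mm (distance of any of driver, puck, clamp, mirror, post, lens_tube, screw_tray from where it was at the start of the episode above 0.03 m).
It also fails if it takes over 48 s, if anything falls off the work surface, if the arm or the gripper's body presses on something with over 40 N, if the wrist force passes 120 N, or if a joint passes its speed limit or range.

## Working session

There is one attempt and no reset: what is moved stays moved. The work goes in short steps, Python scripts to look and compute and a tool call to move; the robot and the scene stay as the last step left them, time stands still between calls to the robot, and variables do not carry over. Pictures are saved under pics/ and viewed, and the job is handed in when it is done.

Besides the shell and the picture viewer there is one more tool, called after "Request:" by a JSON object that holds its "op" and its "data". servo_tool: Moves the arm, as the interface text tells. Its arguments: {"type":"object","properties":{"targets":{"type":"array","items":{"type":"array","items":{"type":"number"}}},"grip_force":{"type":"number"}},"required":["targets"]}

```bash
mkdir -p pics; ls
cat > h.py <<'E'
import numpy as np,cv2
from cell import monitor, imaging, ticket, spot_in, pinpoint
def cam(n):
    c=imaging.read_camera(n); return c
def ray(c,px,z):
    K=c["K"];T=c["world_from_camera"]
    d=T[:3,:3]@np.linalg.inv(K)@np.array([px[0],px[1],1.]);o=T[:3,3]
    return o+d*(z-o[2])/d[2]
def dep(c,px):
    u,v=int(round(px[0])),int(round(px[1]));p=c["depth"][v-1:v+2,u-1:u+2];p=p[p>0]
    z=np.median(p);K=c["K"];T=c["world_from_camera"]
    return T[:3,:3]@(np.linalg.inv(K)@np.array([px[0],px[1],1.])*z)+T[:3,3]
def proj(c,P):
    T=np.linalg.inv(c["world_from_camera"]);q=c["K"]@(T[:3,:3]@np.asarray(P)+T[:3,3]);return q[:2]/q[2]
E
python3 - <<'E'
from h import *
np.set_printoptions(precision=4,suppress=True)
o=monitor.get_obs();print({k:np.round(o[k],3) for k in("time_s","tool_pos","tool_rot","force","grip_width")})
for n in("top","scene"):
    c=cam(n);cv2.imwrite(f"pics/{n}0.png",c["frame"])
    for l in("box","bay","cover","cover_rib","marked_tip","driver","puck","clamp","mirror","post","lens_tube","screw_tray"):
        r=pinpoint(n,l)
        print(n,l,[(np.round(x["at"],0),round(x["confidence"],2),dep(c,x["at"])) for x in r[:4]])
E
```

```text
pics
{'time_s': np.float64(0.0), 'tool_pos': array([ 0.266, -0.592,  0.221]), 'tool_rot': array([-179.892,    0.007,   24.227]), 'force': array([ 0.766,  0.5  , -0.993]), 'grip_width': np.float64(0.087)}
top box [(array([329., 167.]), 0.71, array([ 0.5538, -0.0671,  0.0749]))]
top bay []
top cover [(array([297., 157.]), 0.94, array([0.5799, 0.0214, 0.0931])), (array([252., 264.]), 0.9, array([0.3003, 0.1599, 0.0069])), (array([436., 291.]), 0.58, array([ 0.2054, -0.3415,  0.034 ]))]
top cover_rib [(array([252., 262.]), 0.82, array([0.3051, 0.1597, 0.01  ])), (array([434., 292.]), 0.79, array([ 0.2016, -0.3416,  0.0147])), (array([298., 159.]), 0.57, array([0.5752, 0.0191, 0.0884]))]
top marked_tip []
top driver [(array([370., 219.]), 0.7, array([ 0.4157, -0.18  , -0.0008]))]
top puck [(array([307., 212.]), 0.75, array([0.4396, 0.0015, 0.0162])), (array([295., 160.]), 0.18, array([0.5749, 0.0267, 0.0783]))]
top clamp [(array([271., 210.]), 0.63, array([0.452 , 0.104 , 0.0041]))]
top mirror [(array([314., 114.]), 0.77, array([ 0.7356, -0.0292,  0.0083]))]
top post [(array([372., 126.])
[... 752 characters left out ...]
 0.0825])), (array([432., 231.]), 0.55, array([0.3046, 0.1613, 0.0135]))]
scene marked_tip []
scene driver [(array([321., 183.]), 0.72, array([ 0.4348, -0.1657,  0.0037]))]
scene puck [(array([349., 217.]), 0.55, array([0.4544, 0.01  , 0.0163]))]
scene clamp [(array([374., 245.]), 0.8, array([0.4547, 0.1196, 0.0111]))]
scene mirror [(array([243., 257.]), 0.73, array([ 0.7406, -0.0115,  0.0097])), (array([310., 220.]), 0.54, array([0.5777, 0.0248, 0.0777]))]
scene post [(array([231., 208.]), 0.47, array([ 0.7025, -0.1932,  0.0101]))]
scene lens_tube [(array([352., 266.]), 0.69, array([0.5559, 0.1688, 0.0484]))]
scene screw_tray [(array([243., 171.]), 0.63, array([ 0.6355, -0.2512,  0.0697]))]
```

Run:
```python
import cv2
a=cv2.imread("pics/top0.png")[90:310,200:460];cv2.imwrite("pics/topc.png",cv2.resize(a,None,fx=2.7,fy=2.7,interpolation=cv2.INTER_CUBIC)[:600,:800])
a=cv2.imread("pics/scene0.png")[110:300,200:460];cv2.imwrite("pics/scc.png",cv2.resize(a,None,fx=3,fy=3,interpolation=cv2.INTER_CUBIC))
```

```text
(no output)
```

View pics/topc.png

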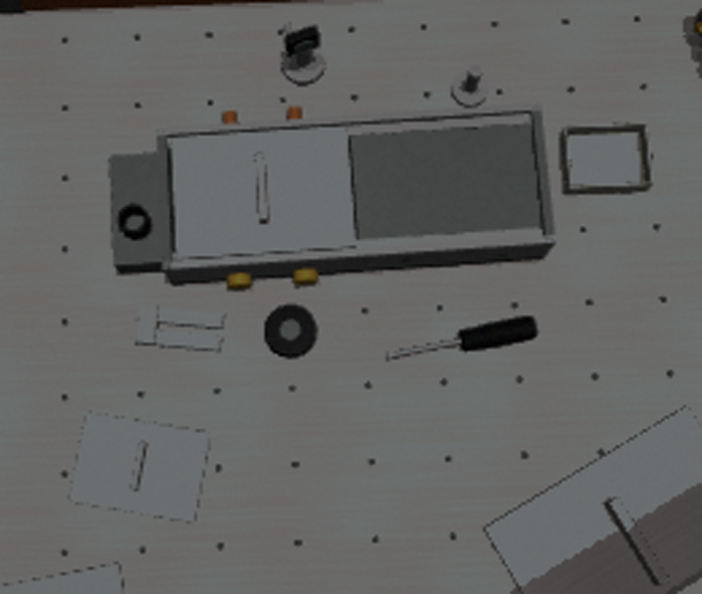

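View pics/scc.png

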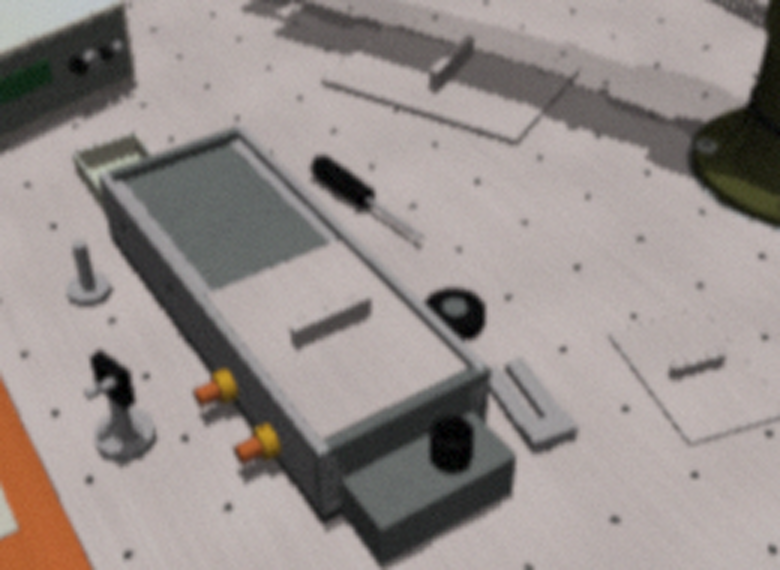

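```bash
cat >> h.py <<'E'
def cloud(c):
    d=c["depth"];v,u=np.nonzero(d>0);z=d[v,u];K=c["K"];T=c["world_from_camera"]
    p=np.stack([(u-K[0,2])/K[0,0]*z,(v-K[1,2])/K[1,1]*z,z],1)
    return p@T[:3,:3].T+T[:3,3],u,v
E
python3 - <<'E'
from h import *
np.set_printoptions(precision=4,suppress=True)
for n in("top","scene"):
    c=cam(n);P,u,v=cloud(c)
    m=(P[:,2]>.06)&(P[:,2]<.11)&(abs(P[:,1]+.06)<.26)&(abs(P[:,0]-.57)<.13)
    im=np.zeros((400,640),np.uint8);im[v[m],u[m]]=255
    im=cv2.morphologyEx(im,cv2.MORPH_OPEN,np.ones((3,3)))
    k,lab,st,ce=cv2.connectedComponentsWithStats(im);i=1+np.argmax(st[1:,4]);mm=m&(lab[v,u]==i)
    r=cv2.minAreaRect((P[mm][:,:2]*1000).astype(np.float32));print(n,r,st[i],np.median(P[mm][:,2]))
    print(cv2.boxPoints(r))
    im2=im*0
    for lo,hi in((.084,.1),):
        q=mm&(P[:,2]>lo)&(P[:,2]<hi);X=P[q];print(len(X),np.median(X,0),X.min(0),X.max(0))
E
```

```text
top ((577.75830078125, -72.20652770996094), (152.9698486328125, 400.2283935546875), 1.7945570945739746) [ 258  128  148   63 7635] 0.0727345918661102
[[ 495.0442  125.4143]
 [ 507.5776 -274.6177]
 [ 660.4724 -269.8274]
 [ 647.939   130.2047]]
87 [0.5719 0.0221 0.0945] [ 0.4981 -0.2702  0.084 ] [0.6522 0.1239 0.0994]
scene ((576.2568969726562, -74.12557983398438), (152.1047821044922, 404.8616027832031), 1.7500195503234863) [ 233  152  130  115 7035] 0.07623512918928133
[[ 494.058   125.8882]
 [ 506.422  -278.7845]
 [ 658.4558 -274.1394]
 [ 646.0918  130.5334]]
177 [0.5757 0.0237 0.094 ] [0.5395 0.0159 0.084 ] [0.6098 0.027  0.0995]
```

Candidates for the cover, as top-camera pixels: the plate on the box (297,158), a small loose plate (252,264) and a large loose plate (436,291). The middle-sized one is on the box rails, and the crops confirm it. The box fit gives centre (0.577, -0.073) and yaw 1.8°. The rib is at box y ≈ 96 mm, which is within the stated range.

Request:
{"op": "servo_tool", "data": {"targets": [[0, 0.045, -0.039, 0, 0.08], [0, 0.09, -0.078, 0, 0.16], [0, 0.135, -0.117, 0, 0.24], [0, 0.18, -0.156, 0, 0.32], [0, 0.225, -0.195, 0, 0.391]], "grip_force": 20}}

```text
time_s: 2.02
tool_pos: [0.3926, -0.3208, 0.2229]
tool_rot: [179.9, -0.0, 1.7]
force: [0.1, 0.3, -0.1]
grip_width: 0.0448
```

Request:
{"op": "servo_tool", "data": {"targets": [[0, 0.027, -0.053, 0, 0], [0, 0.054, -0.106, 0, 0], [0, 0.081, -0.159, 0, 0], [0, 0.108, -0.212, 0, 0], [0, 0.135, -0.265, 0, 0]]}}

```text
time_s: 2.65
tool_pos: [0.519, -0.0518, 0.223]
tool_rot: [180.0, -0.1, 1.8]
force: [0.4, -1.1, -0.0]
grip_width: 0.0019
```

Request:
{"op": "servo_tool", "data": {"targets": [[0, 0.028, -0.056, 0, 0], [0, 0.057, -0.112, 0.02, 0], [0, 0.057, -0.112, 0.05, 0], [0, 0.057, -0.112, 0.08, 0], [0, 0.057, -0.112, 0.08, 0]]}}

```text
time_s: 3.28
tool_pos: [0.5699, 0.06, 0.1403]
tool_rot: [180.0, 0.3, 1.8]
force: [0.1, -0.7, -0.3]
grip_width: 0.0001
```

Run:
```python
from h import *
np.set_printoptions(precision=4,suppress=True)
o=monitor.get_obs();print(o["tool_pos"])
for n in ("wrist","scene"):
    c=cam(n);cv2.imwrite(f"pics/{n}1.png",c["frame"])
    if n=="wrist":
        for l in("cover_rib",):
            print([(x["at"],x["confidence"],ray(c,x["at"],.086)) for x in pinpoint(n,l)])
a=cv2.imread("pics/scene1.png")[110:300,200:460];b=cv2.resize(a,None,fx=1.53,fy=2.1)
cv2.imwrite("pics/m1.png",np.hstack([cv2.imread("pics/wrist1.png")[:, ::1],b[:400] if b.shape[0]>=400 else np.pad(b,((0,400-b.shape[0]),(0,0),(0,0)))])[:, :])
m=cv2.imread("pics/m1.png");cv2.imwrite("pics/m1.png",cv2.resize(m,(800,int(m.shape[0]*800/m.shape[1]))))
```

```text
[0.5699 0.06   0.1403]
[([368.9, 215.2], 0.66, array([0.5753, 0.0214, 0.086 ]))]
```

View pics/m1.png

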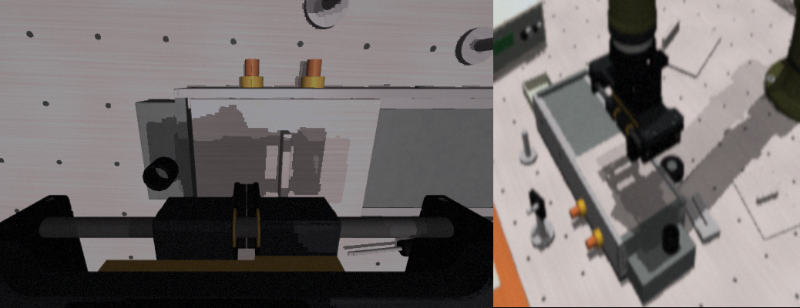

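The wrist view shows the closed fingertips to the +y side of the rib, which is at about (368,215). The rib measures (0.575, 0.0215), which agrees with the earlier estimate. Lowering behind it.

Request:
{"op": "servo_tool", "data": {"targets": [[0, 0.005, 0, 0.025, 0], [0, 0.005, 0, 0.045, 0], [0, 0.005, 0, 0.056, 0], [0, 0.005, 0, 0.056, 0]]}}

```text
time_s: 3.92
tool_pos: [0.5762, 0.0603, 0.0859]
tool_rot: [180.0, 0.1, 1.8]
force: [0.3, 0.1, -0.3]
grip_width: 0.0001
```

Request:
{"op": "servo_tool", "data": {"targets": [[0, 0, 0.012, 0.001, 0], [0, 0, 0.024, 0.001, 0], [0, 0, 0.038, 0.001, 0], [0, 0, 0.053, 0.001, 0], [0, 0, 0.068, 0.001, 0]]}}

```text
time_s: 4.55
tool_pos: [0.5793, -0.0067, 0.0862]
tool_rot: [-179.9, -0.1, 1.9]
force: [0.1, 5.4, 1.4]
grip_width: 0.0006
```

Request:
{"op": "servo_tool", "data": {"targets": [[0, 0, 0.016, 0, 0], [0, 0, 0.032, 0, 0], [0, 0, 0.048, 0, 0], [0, 0, 0.064, 0, 0], [0, 0, 0.08, 0, 0]]}}

```text
time_s: 5.18
tool_pos: [0.5818, -0.0865, 0.0862]
tool_rot: [-179.9, -0.1, 1.9]
force: [-0.2, 5.9, 2.0]
grip_width: 0.0004
```

Request:
{"op": "servo_tool", "data": {"targets": [[0, 0, 0.014, 0, 0], [0, 0, 0.028, 0, 0], [0, 0, 0.04, 0, 0], [0, 0, 0.048, 0, 0], [0, 0, 0.054, 0, 0]]}}

```text
time_s: 5.8
tool_pos: [0.5835, -0.1403, 0.0862]
tool_rot: [-179.9, -0.0, 1.9]
force: [-0.2, 6.2, 3.2]
grip_width: 0.0005
```

Request:
{"op": "servo_tool", "data": {"targets": [[0, 0, 0.004, 0, 0], [0, 0, 0.008, 0, 0]]}}

```text
time_s: 6.05
tool_pos: [0.5837, -0.1478, 0.0862]
tool_rot: [-179.9, -0.0, 1.9]
force: [0.1, 5.0, 3.8]
grip_width: 0.0006
```

Request:
{"op": "servo_tool", "data": {"targets": [[0, 0, 0.003, 0, 0], [0, 0, 0.005, 0, 0], [0, 0, 0.005, 0, 0]]}}

```text
time_s: 6.42
tool_pos: [0.5839, -0.1533, 0.0862]
tool_rot: [-179.9, -0.0, 1.9]
force: [-0.1, 5.4, 3.3]
grip_width: 0.0003
```

Request:
{"op": "servo_tool", "data": {"targets": [[0, 0, 0.003, 0, 0], [0, 0, 0.005, 0, 0], [0, 0, 0.005, 0, 0]]}}

```text
time_s: 6.8
tool_pos: [0.5841, -0.1567, 0.0862]
tool_rot: [-179.8, -0.0, 1.9]
force: [-0.3, 7.6, 3.6]
grip_width: 0.0004
```

Request:
{"op": "servo_tool", "data": {"targets": [[0, 0, 0.002, 0, 0], [0, 0, 0.002, 0, 0]]}}

```text
time_s: 7.05
tool_pos: [0.5841, -0.1567, 0.0862]
tool_rot: [-179.7, 0.0, 2.0]
force: [-1.3, 11.0, 6.1]
grip_width: 0.0006
```

The cover is against the end wall: the position has stopped and the force is rising. Backing off and rising to look into the bay.

Request:
{"op": "servo_tool", "data": {"targets": [[0, 0, -0.02, 0, 0], [0, 0, -0.02, -0.05, 0], [0, -0.03, -0.04, -0.1, 0], [0, -0.06, -0.06, -0.11, 0], [0, -0.06, -0.06, -0.11, 0]]}}

```text
time_s: 7.68
tool_pos: [0.5211, -0.1031, 0.1972]
tool_rot: [179.8, -0.1, 1.9]
force: [0.9, -0.1, -0.4]
grip_width: 0.0003
```

Run:
```python
from h import *
np.set_printoptions(precision=4,suppress=True)
o=monitor.get_obs();print(o["tool_pos"])
ims=[]
th=np.deg2rad(1.77);O=np.array([.577,-.073])
def box(p): d=p[:2]-O;return np.array([d[0]*np.cos(th)+d[1]*np.sin(th),-d[0]*np.sin(th)+d[1]*np.cos(th)])*1000
for n in ("wrist","scene","top"):
    c=cam(n);cv2.imwrite(f"pics/{n}2.png",c["frame"])
    for l,z in(("cover_rib",.086),("marked_tip",.051),("marked_pivot",.051),("plain_tip",.051)):
        print(n,l,[(np.round(x["at"]),round(x["confidence"],2),box(ray(c,x["at"],z))) for x in pinpoint(n,l)])
    if n!="wrist":
        r,k=((90,200),200) if n=="top" else ((130,200),180)
        f=c["frame"][r[0]:r[0]+k,r[1]:r[1]+200]; f=cv2.resize(f,(400,400))
    else: f=c["frame"]
    ims.append(f)
cv2.imwrite("pics/a2.png",np.hstack(ims[1:]))
```

```text
[ 0.5211 -0.1031  0.1972]
wrist cover_rib [(array([397., 139.]), 0.85, array([ -0.2409, -99.172 ])), (array([126., 327.]), 0.6, array([-204.0392,  183.8816]))]
wrist marked_tip [(array([166., 154.]), 0.83, array([-18.4874, 128.7965]))]
wrist marked_pivot [(array([158., 110.]), 0.82, array([ 24.7467, 129.2294]))]
wrist plain_tip [(array([236., 153.]), 0.76, array([-17.1246,  56.6066]))]
scene cover_rib [(array([434., 232.]), 0.93, array([-203.388 ,  291.0052])), (array([274., 174.]), 0.86, array([  -3.5551, -100.2202])), (array([354., 129.]), 0.77, array([-325.2864, -172.431 ])), (array([326., 232.]), 0.37, array([ -1.6838, 157.0094])), (array([373., 246.]), 0.22, array([-65.1499, 246.7092]))]
scene marked_tip [(array([325., 234.]), 0.62, array([-15.1581, 132.4738]))]
scene marked_pivot [(array([311., 239.]), 0.86, array([ 20.4395, 129.3384]))]
scene plain_tip [(array([313., 213.]), 0.56, array([-30.6651,  56.6126]))]
top cover_rib [(array([434., 289.]), 0.84, array([-372.7028, -239.6979])), (array([252., 261.]), 0.68, array([-267.1244,  229.1321]))]
top marked_tip [(array([284., 172.]), 0.48, array([-23.6526, 134.1428]))]
top marked_pivot [(array([287., 154.]), 0.52, array([ 28.8226, 123.0128]))]
top plain_tip [(array([424., 152.]), 0.23, array([   7.4946, -265.0785]))]
```

View pics/a2.png

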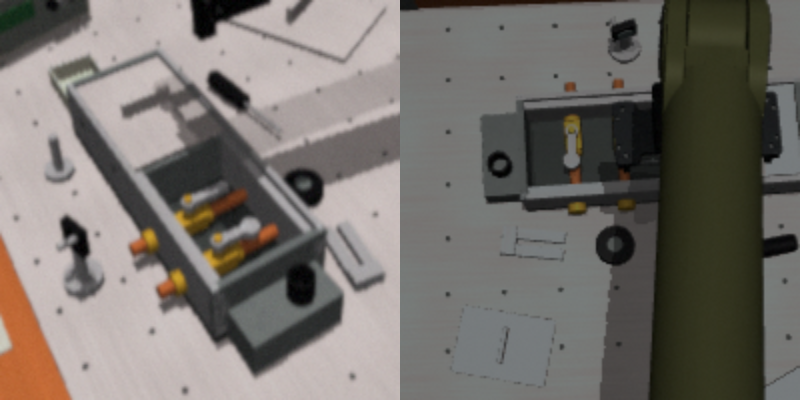

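View pics/wrist2.png

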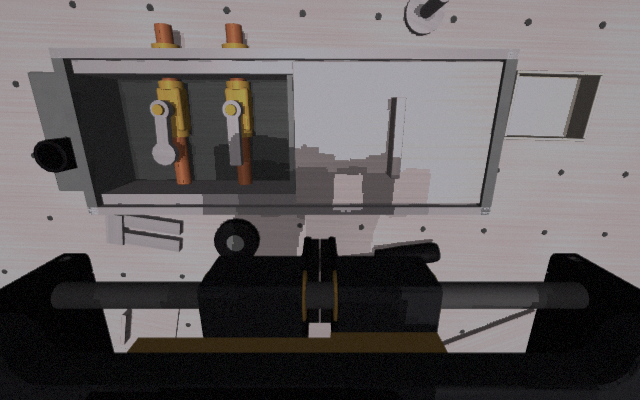

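The wrist view shows the marked handle with its disc at (166,154), pivot (158,110), at box y ≈ 126. The plain bar is at (236,153), pivot y ≈ 56. The cover is at the end wall, with the rib at y ≈ -99. Going in between the two handles at box (-12, 92).

Request:
{"op": "servo_tool", "data": {"targets": [[0, 0.02, -0.05, 0, 0], [0, 0.04, -0.1, 0, 0], [0, 0.045, -0.12, 0.04, 0], [0, 0.045, -0.12, 0.09, 0], [0, 0.045, -0.12, 0.09, 0]]}}

```text
time_s: 9.05
tool_pos: [0.5598, 0.0179, 0.102]
tool_rot: [-180.0, 0.5, 1.9]
force: [0.5, -0.4, 0.6]
grip_width: 0.0006
```

Run:
```python
from h import *
np.set_printoptions(precision=4,suppress=True)
c=cam("wrist");s=cam("scene")
f=cv2.resize(s["frame"][180:270,270:370],(360,324));g=cv2.resize(c["frame"],(440,275));g=np.pad(g,((0,49),(0,0),(0,0)))
cv2.imwrite("pics/a3.png",np.hstack([g,f]))
th=np.deg2rad(1.77);O=np.array([.577,-.073])
def box(p): d=p[:2]-O;return np.array([d[0]*np.cos(th)+d[1]*np.sin(th),-d[0]*np.sin(th)+d[1]*np.cos(th)])*1000
print(box(np.array(monitor.get_obs()["tool_pos"])))
for l in("marked_tip","marked_pivot","plain_tip"): print(l,[(x["at"],x["confidence"],box(ray(c,x["at"],.051))) for x in pinpoint("wrist",l)])
```

```text
[-10.5272  91.0669]
marked_tip [([268.7, 225.7], 0.64, array([-17.7954, 129.7556])), ([592.6, 211.5], 0.62, array([  -5.9544, -115.3758]))]
marked_pivot [([268.4, 171.8], 0.83, array([ 24.3167, 127.7795]))]
plain_tip [([360.4, 223.1], 0.95, array([-15.5691,  59.4474]))]
```

View pics/a3.png

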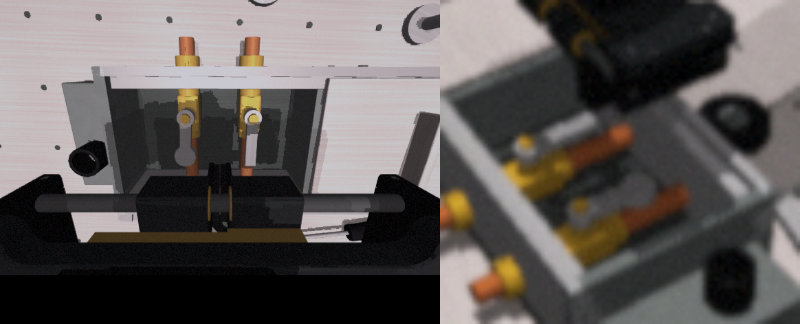

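The fingers are between the disc at (269,226) and the plain bar at (360,223). Descending.

Request:
{"op": "servo_tool", "data": {"targets": [[0, 0, -0.002, 0.02, 0], [0, 0, -0.002, 0.04, 0], [0, 0, -0.002, 0.056, 0], [0, 0, -0.002, 0.057, 0]]}}

```text
time_s: 9.8
tool_pos: [0.5614, 0.0199, 0.0463]
tool_rot: [-180.0, 0.2, 1.8]
force: [-0.0, -0.0, -0.3]
grip_width: 0.0008
```

Request:
{"op": "servo_tool", "data": {"targets": [[0, -0.004, -0.007, 0.001, 0], [0, -0.006, -0.013, 0.001, 0], [0, -0.007, -0.019, 0.001, 0], [0, -0.008, -0.025, 0.001, 0], [0, -0.01, -0.03, 0.001, 0]]}}

```text
time_s: 10.42
tool_pos: [0.5535, 0.0491, 0.0481]
tool_rot: [179.9, -0.2, 1.8]
force: [2.7, -4.5, -0.4]
grip_width: 0.0004
```

Request:
{"op": "servo_tool", "data": {"targets": [[0, -0.001, -0.006, 0.002, 0], [0, -0.002, -0.012, 0.003, 0], [0, -0.003, -0.017, 0.003, 0], [0, -0.001, -0.022, 0.003, 0], [0, 0.002, -0.026, 0.003, 0]]}}

```text
time_s: 11.05
tool_pos: [0.5523, 0.0763, 0.0441]
tool_rot: [-180.0, 0.1, 1.9]
force: [-1.6, -2.6, 0.3]
grip_width: -0.0
```

Request:
{"op": "servo_tool", "data": {"targets": [[0, 0.004, -0.005, 0, 0], [0, 0.009, -0.009, 0, 0], [0, 0.014, -0.011, 0, 0], [0, 0.018, -0.012, 0, 0], [0, 0.021, -0.012, 0, 0]]}}

```text
time_s: 11.68
tool_pos: [0.5732, 0.0908, 0.0443]
tool_rot: [-179.8, 0.1, 1.9]
force: [-4.0, 4.0, -0.7]
grip_width: 0.0003
```

Request:
{"op": "servo_tool", "data": {"targets": [[0, 0.002, 0, 0, 0], [0, 0.004, 0, 0, 0], [0, 0.004, 0, 0, 0]]}}

```text
time_s: 12.05
tool_pos: [0.5751, 0.0909, 0.0442]
tool_rot: [-179.9, 0.3, 1.9]
force: [-9.6, 1.9, 4.1]
grip_width: 0.0006
```

Request:
{"op": "servo_tool", "data": {"targets": [[0, 0.003, 0, 0, 0], [0, 0.003, 0, 0, 0]]}}

```text
time_s: 12.3
tool_pos: [0.5754, 0.0909, 0.0439]
tool_rot: [-179.9, 0.6, 2.0]
force: [-16.1, 1.6, 9.3]
grip_width: -0.0
```

Request:
{"op": "servo_tool", "data": {"targets": [[0, -0.012, 0.003, 0, 0], [0, -0.02, 0.006, -0.01, 0], [0, -0.02, 0.006, -0.06, 0], [0, -0.03, 0.03, -0.11, 0], [0, -0.06, 0.08, -0.15, 0]]}}

```text
time_s: 12.92
tool_pos: [0.5289, 0.0133, 0.1938]
tool_rot: [-180.0, -0.4, 2.0]
force: [2.3, -1.6, 0.3]
grip_width: 0.0001
```

Run:
```python
from h import *
np.set_printoptions(precision=4,suppress=True)
c=cam("wrist");s=cam("scene")
f=cv2.resize(s["frame"][130:290,200:380],(360,320));g=cv2.resize(c["frame"],(440,275));g=np.pad(g,((0,45),(0,0),(0,0)))
cv2.imwrite("pics/a4.png",np.hstack([g,f]))
th=np.deg2rad(1.77);O=np.array([.577,-.073])
def box(p): d=p[:2]-O;return np.array([d[0]*np.cos(th)+d[1]*np.sin(th),-d[0]*np.sin(th)+d[1]*np.cos(th)])*1000
print(monitor.get_obs()["tool_pos"])
for l,z in(("marked_tip",.051),("marked_pivot",.051),("plain_tip",.051),("cover_rib",.086)):print(l,[(x["at"],x["confidence"],box(ray(c,x["at"],z))) for x in pinpoint("wrist",l)])
```

```text
[0.5289 0.0061 0.1954]
marked_tip [([237.5, 123.2], 0.81, array([ 24.2333, 168.6358]))]
marked_pivot [([277.7, 125.2], 0.86, array([ 22.4449, 128.8902]))]
plain_tip [([348.3, 163.4], 0.77, array([-15.4321,  57.6314]))]
cover_rib [([525.2, 153.3], 0.68, array([  0.2252, -98.2278])), ([209.1, 336.2], 0.6, array([-201.4675,  208.286 ])), ([238.3, 121.8], 0.59, array([ 26.8225, 158.5118]))]
```

View pics/a4.png

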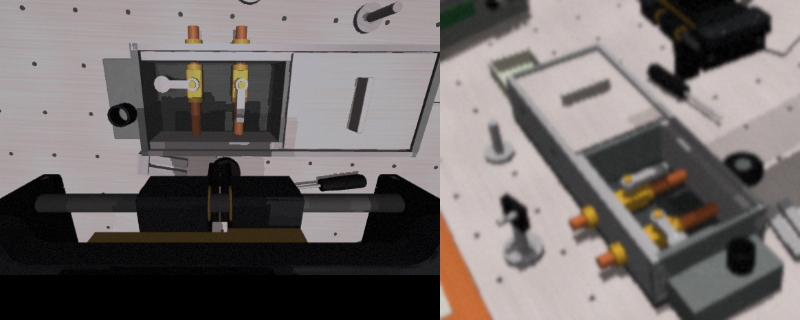

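Request:
{"op": "servo_tool", "data": {"targets": [[0, 0, 0, 0, 0], [0, 0, 0, 0, 0]]}}

```text
time_s: 13.48
tool_pos: [0.5266, 0.0136, 0.1891]
tool_rot: [-180.0, 0.1, 1.9]
force: [-0.0, 0.2, -0.3]
grip_width: 0.0006
```

```bash
python3 -c "
from h import *
print(ticket.sign_off(), monitor.get_obs()['force'])"
```

```text
the job is handed in; nothing more can be done
the job is handed in; nothing more can be done
```

I pushed the cover over the deck to the end wall with closed fingers on its rib. Then I swung the marked handle, at pivot y ≈ 126, round to its stop and lifted the gripper clear. I handed the job in at about 13.5 s; no verdict is reported.

My last checks, from the wrist camera and the force readings:
- **Cover:** the rib measured y ≈ -98 mm, where the task puts it at the end wall. The push force rose to 11 N while the position held.
- **Marked handle:** the tip-to-pivot direction came out at about 92.6°, which is shut within measurement error. The last push, up to 16 N, barely moved it.
- **Plain handle:** its tip measured (-15, 58) mm, against (-17, 57) mm before the push, so it is unmoved within measurement error.
- **Bystanders:** those in view in the last pictures look unmoved; I did not measure them again.
- **Gripper:** about 0.19 m above the table, force reading about zero.

Two readings did not fit exactly. The pivot measured about 2–3 mm off its nominal place, roughly the stated calibration error. The top camera could not check the rib because the arm blocked its view.

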